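Set up the V-rest and hold a glass cylinder down in it for painting

ROBOT

A 6-joint arm with a two-finger parallel gripper is mounted at the origin on the work surface. World frame = base frame: x ahead of the robot, y to its left, z up, the work surface at z = 0. Lengths are in m, angles in rad, forces in N, time in s.
With the tool pointing down it reaches from about 0.425 to 0.95 m from the base axis. Payload 3.5 kg.
Tool frame: the origin (TCP) lies at the centre of the arm's flange, where the gripper is bolted on; the fingertips stand 173 mm ahead of it and the grasp point (between the pads) lies 155 mm ahead of it; x points along the fingers, z is the direction in which the jaws open and shut, and the axes are right-handed (so a half turn about x gives the same grasp; the last joint's range is limited). The gripper opens to 85 mm and grips with 20 to 120 N. Pads are 22 mm wide; open, the fingers measure 114 mm over their backs; the gripper's body (76 mm by 85 mm) begins 54 mm behind the grasp point. The pads swing forward as they close: fully open they stand 13 mm farther back than shut.
Start: joints at [-1.307, 0.286, 1.577, -0, 1.279, -0.15], TCP at [0.271, -0.618, 0.405] pointing down, gripper open.
Joint ranges: [-2.77, 2.77], [-0.9, 2.22], [0.21, 2.48], [-1.53, 4.67], [0.24, 2.81], [-2.84, 2.84]. Speed limits (rad/s): [2.79, 2.79, 3.14, 3.14, 3.14, 3.14].

INTERFACE

Orientations are given as a unit quaternion [x, y, z, w].
In Python, from rig import read_state, snapshot, camera_info, finish_job gives the robot as it stands.
- The arm moves only by the shell command python3 -m creep 'ROWS' [FORCE]. ROWS is JSON, a list of rows, each a list of 5 numbers: the shift along the tool's x, y, z in units of 50 mm (1.0 is 50 mm), then the turn about the tool's x in units of 6 degrees (1.0 is 6 degrees), then the closure, from 0 (fully open) to 1 (shut). In form: [[x, y, z, twist, claw], ...]. A call has exactly 5 rows; each row shifts and turns the commanded pose from where the row before left it, along the tool's axes as they then stand; what a row does not reach is not made up. A row lasts 1/10 s, in which the tool goes at most 50 mm and 8.59 degrees, less where a joint would pass 70% of its speed; a pose out of reach is approached as far as the arm can. A call is refused whole if a number of a shift passes 1 or a number of a turn 1, either way. A call with a gripper value outside its range is refused whole. The fingers move at their own pace and stop on an object; FORCE is the grip in N (left out, the last holds). Time passes only in rows, so rows that do not move let the fingers close, or fill a call up. It gives the time, the measured TCP pose, the force and the opening at its end, in the units of the state.
- read_state(): the state, without advancing time (a new reading comes with each control period).
- snapshot(name): name is "side" or "top"; returns (picture, depth): 384x512x3 uint8, red, green, blue; 384x512 float32, m along the optical axis (not along the pixel's ray), 0 where there is no reading.
- camera_info(name): a dict with "mtx" (3x3 intrinsics, pixels), "distortion" ([k1, k2, p1, p2, k3] as OpenCV has them; the pictures are not rectified), "eye" and "attitude" of the camera in the world. Camera axes: x right, y down, z forward; pixel columns grow to the right and rows downward; lengths in m; the calibration is good to about 2 mm. A picture is of the moment at which its call begins. camera_info takes no time and is no camera call.
- finish_job(): hands the job in, once; it reports no verdict.
The state is a dict: "time": time; "joint_positions": joint angles; "qvel": joint speeds; "joint_efforts": joint torques, N m; "ee_pos": TCP position; "tool_rot": TCP orientation; "ft_force": force on the tool from outside, world axes, zero at the start; "moment": the same for the moment, N m; "grip_width": opening from 0.0 (shut) to 1.0 (fully open).
Only numpy, scipy, OpenCV 4.12 (cv2) and the standard library are available. Lean on these libraries where they do the work, as an engineer would, in place of code of your own. Each camera call takes 0.05 s, during which the arm holds its last target.

TASK

Set the metal V-rest squarely on top of the wooden painting stand, its edges flush with the stand's all round, and let go of it. Then take the white glass cylinder from the pin rack, lay it lengthwise and centred in the V groove, and hold it pressed down firmly but gently (roughly the weight of a kilogram) so that it bears on both sides of the V: finish while still holding it pressed there. Leave the ornaments, paint, brush and other things where they are.

Things in the scene. Friction and masses are not known exactly. Their poses are not given: they have to be found in the camera images.
- vrest_mid (a point): Loose aluminium V-rest, 0.4 kg: base plate 110 mm long (x), 56 wide (y), 24 high, a V cheek 25 mm thick on each end, up to 52 mm above the underside; between them a 60 mm gap, open down to the plate. The 90-degree groove runs along x. Grip it across its width, on the plate at mid-length. Starts upright on the table. Point: on the centre line, 26 mm above the underside; z up.
- vrest_seat (a point): Point of the V-rest where the middle of the cylinder's axis lies when it is fully seated: 52.6 mm above the V-rest's underside, at mid-length; x along the groove. The groove's bottom edge is 22.6 mm below it. The base plate's top in the gap is 28.6 mm below it.
- face_left: The sloping contact face of the V on the V-rest's +y side (both cheeks together); moves with the V-rest; its origin and axes are those of the V-rest's underside centre.
- face_right: The sloping contact face of the V on the V-rest's -y side; origin and axes as for face_left.
- stand_top (a point): Painting stand, fixed to the table: a wooden block with a flat top 110 mm (its x) by 56 mm (its y), 60 mm above the table, on a wooden foot 150 by 96 by 10 mm. This point is the centre of its top; x along its length, z up. The V-rest's underside is the same 110 by 56 mm.
- tube_mid (a point): White lacquered glass cylinder, loose, smooth, 32 mm in diameter and 150 mm long, about 0.12 kg; axis along its x. It starts lying in the pin rack. Let go in the V groove, it settles onto both faces by itself; gripped off-centre, it bears on one only. It may be held down by a grip or by a push from above. This point is its centre.
- rack_seat (a point): Fixed pin rack: board 120 (x) x 100 (y) x 8 mm, two wooden slats 14 mm thick across it (centred 50 mm either side of the middle, tops 32 mm above the table), wire pins on them up to 54 mm. The cylinder lies along x across the slats between pins. Between the slats 86 mm are free along x, 40 mm deep below its axis, for fingers. Point: where the cylinder's centre starts, 48 mm up.
- ornament_big_mid (a point): Bystander: striped ball ornament, 72 mm ball on a stem and wooden foot, 121 mm high; point on its axis 50 mm up.
- ornament_small_mid (a point): Bystander: striped ball ornament, 52 mm ball on a stem and foot, 91 mm high; point on its axis 40 mm up.
- cup_mid (a point): Bystander: open white paint cup, 68 mm wide, 75 mm high; point 40 mm up.
- jar_mid (a point): Bystander: jar with a lid, 60 mm wide, 70 mm high; point at half height.
- brush_grip (a point): Bystander: paint brush 170 mm long lying on the table; point on its handle.
- tape_mid (a point): Bystander: roll of masking tape lying flat, 60 mm wide, 20 mm high; point at its centre.
- blank_mid (a point): Bystander: short white glass blank standing upright, 26 mm in diameter, 55 mm high (not the cylinder to be painted); point at its centre.
There are look-alikes about, which are no part of the job. Leave any blue or red look-alike of the part that bears tube_mid alone.

How it is judged:
On the way, in this order (a step that is already met when the one before it is completed fails the run):
1. the V-rest stands squarely on the stand, flush within 6 mm and 5 degrees, and has been let go (horizontal distance between vrest_mid and stand_top below 0.006 m and angle between the x axis of vrest_mid and the x axis of stand_top, either way round below 0.09 rad and angle between vrest_mid's own z axis and vertical below 0.05 rad and z of vrest_mid in the frame of stand_top between 0.022 and 0.03 m and contact force between the fingers and vrest below 0.1 N and linear speed of vrest below 0.02 m/s), for 0.2 s.
2. the cylinder has been lifted clear of the rack in the gripper (z of tube_mid in the frame of rack_seat above 0.02 m and contact force between the fingers and tube above 2 N and contact force between tube and rack below 0.1 N), for 0.1 s.
At the end, for the whole second after the job is handed in: V-rest on the stand, centred within 6 mm and 5 degrees; cylinder in the V within 15 mm along it, 3 mm across and in height, 0.05 rad in direction, pressed on each face with over 2 N, the fingers bearing on it with over 2 N and not on the V-rest, all at rest (horizontal distance between vrest_mid and stand_top below 0.006 m and angle between the x axis of vrest_mid and the x axis of stand_top, either way round below 0.09 rad and angle between vrest_mid's own z axis and vertical below 0.05 rad and z of vrest_mid in the frame of stand_top between 0.022 and 0.03 m and x of tube_mid in the frame of vrest_seat between -0.015 and 0.015 m and y of tube_mid in the frame of vrest_seat between -0.003 and 0.003 m and z of tube_mid in the frame of vrest_seat between -0.003 and 0.003 m and angle between the x axis of tube_mid and the x axis of vrest_seat, either way round below 0.05 rad and contact force between tube and face_left above 2 N and contact force between tube and face_right above 2 N and contact force between the fingers and tube above 2 N and linear speed of each of tube, vrest below 0.02 m/s and contact force between the fingers and vrest below 0.5 N); the arm keeps its last pose, push and grip.
It fails at once if the glass cylinder is pressed into the V-rest with more than 45 N (contact force between tube and vrest above 45 N).
It fails at once if another thing on the table is pushed away by more than 30 mm (distance of any of ornament_big_mid, ornament_small_mid, cup_mid, jar_mid, brush_grip, tape_mid, blank_mid from where it was at the start of the episode above 0.03 m).
It also fails if it takes over 72 s, if anything falls off the work surface, if the arm or the gripper's body presses on something with over 40 N, if the wrist force passes 120 N, or if a joint passes its speed limit or range.

## Working session

There is one attempt and no reset: what is moved stays moved. The work goes in short steps, Python scripts to look and compute and a shell command to move; the robot and the scene stay as the last step left them, time stands still between calls to the robot, and variables do not carry over. Pictures are saved under pics/ and viewed, and the job is handed in when it is done.

```bash
mkdir -p pics; ls; python3 - <<'E'
from rig import *
import cv2,numpy as np
s=read_state();print(s)
for n in("side","top"):
    p,d=snapshot(n);cv2.imwrite(f"pics/{n}0.png",p[:,:,::-1]);np.save(f"pics/{n}0.npy",d)
    c=camera_info(n);print(n,c)
E
```

```text
pics
{'time': 0.0, 'joint_positions': array([-1.30701611e+00,  2.87192669e-01,  1.57817715e+00, -2.15019515e-05,
        1.27862445e+00, -1.49993206e-01]), 'qvel': array([-6.28868247e-04, -1.78297025e-03,  4.96521086e-04,  2.13626817e-03,
       -9.58311494e-05,  1.28971831e-03]), 'joint_efforts': array([-1.08464075e-03, -4.05986595e+01, -2.92627305e+01, -1.57186714e-04,
        5.83617380e-03,  5.68864166e-06]), 'ee_pos': array([ 0.27135879, -0.61777795,  0.40332861]), 'tool_rot': array([ 0.38718833,  0.59268378, -0.38606861,  0.59140694]), 'ft_force': array([-0.94225823,  0.29081154, -0.10235313]), 'moment': array([ 0.0102185 ,  0.03338654, -0.00582494]), 'grip_width': 0.9979237066825991}
side {'mtx': array([[363.9318014 ,   0.        , 252.50499055],
       [  0.        , 363.9318014 , 184.51179235],
       [  0.        ,   0.        ,   1.        ]]), 'distortion': array([-0.10197637,  0.        ,  0.        ,  0.        ,  0.        ]), 'eye': array([0.50847349, 0.61140031, 0.65451747]), 'attitude': array([-0.05191896,  0.92067291, -0.38659477,  0.01450163])}
top {'mtx': array([[475.28139649,   0.        , 258.94935097],
       [  0.        , 475.28139649, 186.7633151 ],
       [  0.        ,   0.        ,   1.        ]]), 'distortion': array([-0.17540533,  0.        ,  0.        ,  0.        ,  0.        ]), 'eye': array([0.42484395, 0.03178309, 1.18349712]), 'attitude': array([-0.70549584,  0.7059777 , -0.04459283,  0.04338872])}
```

View pics/side0.png

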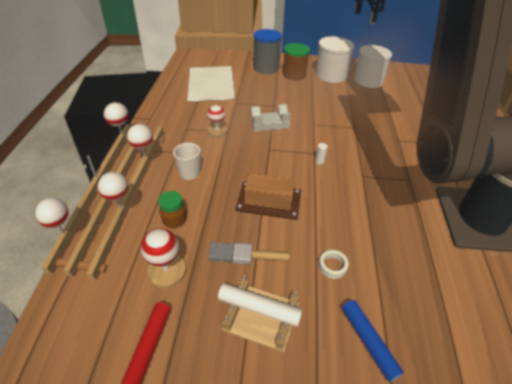

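View pics/top0.png

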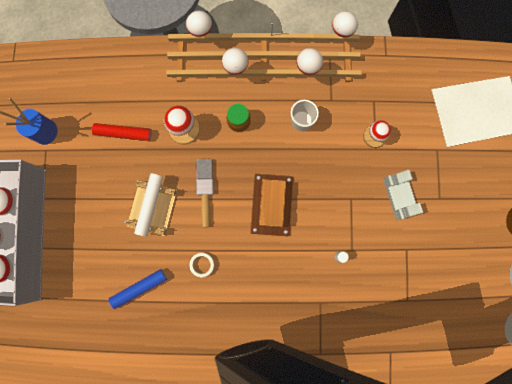

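The overhead picture shows the V-rest (grey, cheeked) at about (404,194), the stand at (272,205), the rack with the white cylinder at (152,205), and the blank at (343,257). The blue cylinder (138,289) and red cylinder (122,131) are look-alikes. In the side view the V-rest is at (270,119), the stand at (270,195) and the tube at (259,305). The white cylinder lying in the rack is the one meant, since the others are blue, red, or the short upright blank. I'll confirm in enlarged crops.

```bash
cat > h.py <<'E'
import numpy as np,cv2
from rig import *
from scipy.spatial.transform import Rotation as R
def ray(n,uv):
    c=camera_info(n);p=cv2.undistortPoints(np.float64(uv).reshape(-1,1,2),c["mtx"],c["distortion"]).reshape(-1,2)
    d=np.c_[p,np.ones(len(p))]@R.from_quat(c["attitude"]).as_matrix().T
    return c["eye"],d
def atz(n,uv,z):
    e,d=ray(n,uv);return e+d*((z-e[2])/d[:,2])[:,None]
def tri(uvs,uvt):
    e1,d1=ray("side",uvs);e2,d2=ray("top",uvt);o=[]
    for a,b in zip(d1,d2):
        s=np.linalg.lstsq(np.c_[a,-b],e2-e1,rcond=None)[0];p=e1+a*s[0];q=e2+b*s[1];o.append(np.r_[(p+q)/2,np.linalg.norm(p-q)])
    return np.array(o)
def proj(n,P):
    c=camera_info(n);M=R.from_quat(c["attitude"]).as_matrix().T
    return cv2.projectPoints(np.float64(P).reshape(-1,1,3),cv2.Rodrigues(M)[0],-M@c["eye"],c["mtx"],c["distortion"])[0].reshape(-1,2)
def cloud(n,d,x0,y0,x1,y1):
    v,u=np.mgrid[y0:y1,x0:x1];e,r=ray(n,np.c_[u.ravel(),v.ravel()]);z=d[y0:y1,x0:x1].ravel()
    return (e+r*z[:,None])[z>0]
def crop(n,p,x0,y0,x1,y1,k,out):
    cv2.imwrite(out,cv2.resize(p[y0:y1,x0:x1],None,fx=k,fy=k,interpolation=cv2.INTER_CUBIC))
E
python3 - <<'E'
from h import *
t=cv2.imread("pics/top0.png");s=cv2.imread("pics/side0.png")
a=[cv2.resize(t[y:y+80,x:x+100],None,fx=4,fy=4,interpolation=cv2.INTER_CUBIC) for x,y in((355,155),(222,165),(102,165))]
b=[cv2.resize(s[y:y+80,x:x+100],None,fx=4,fy=4,interpolation=cv2.INTER_CUBIC) for x,y in((220,80),(220,155),(210,275))]
for i,n in enumerate(("v","st","r")): cv2.imwrite(f"pics/c_{n}.png",np.hstack([a[i],b[i]]))
for n,bx in(("v",(380,165,430,225)),("st",(245,168,300,242)),("r",(125,165,185,245))):
    P=cloud("top",np.load("pics/top0.npy"),*bx);print(n,np.percentile(P[:,2],[1,25,50,75,90,99]))
E
```

```text
v [-0.00382659  0.00020998  0.00277227  0.02557133  0.04254738  0.05455671]
st [-0.00387026  0.00114627  0.00900811  0.05734961  0.06123988  0.06463289]
r [-0.0045053   0.00014523  0.00325613  0.01267393  0.06019023  0.06600417]
```

View pics/c_v.png

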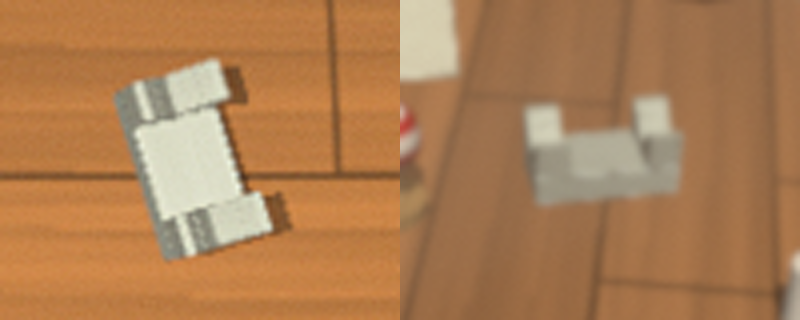

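View pics/c_st.png

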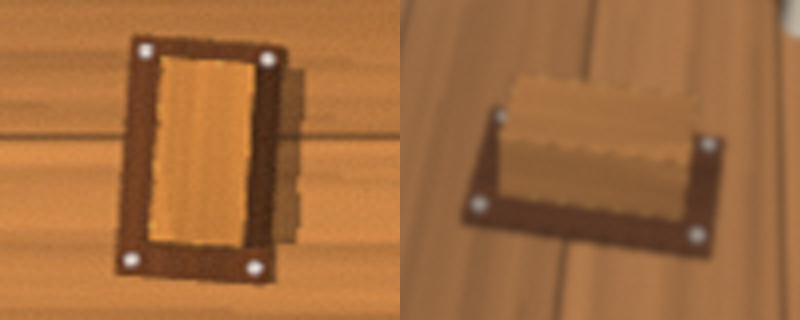

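View pics/c_r.png

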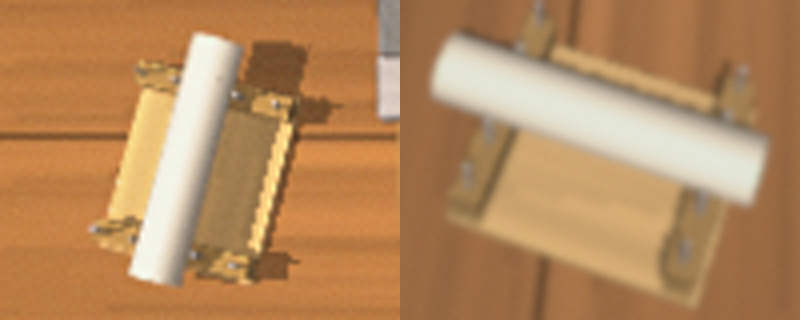

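Crops (4x) confirm the V-rest (two cheeks, grey), the wooden block on its dark foot with four screws, and the white cylinder lying across the slats. Now I measure by hand-picked corners in both views.

```bash
python3 - <<'E'
from h import *
T=lambda o,l:[(o[0]+u/4-.375,o[1]+v/4-.375) for u,v in l]
S=lambda o,l:[(o[0]+(u-400)/4-.375,o[1]+v/4-.375) for u,v in l]
np.set_printoptions(precision=4,suppress=True)
# stand top corners: far-left(side) ...; top view: TL(160,56) TR(254,64) BR(245,246) BL(149,240)
t=tri(S((220,155),[(513,77),(499,141),(688,160),(697,97)]),T((222,165),[(254,64),(160,56),(149,240),(245,246)]))
print("stand\n",t,t.mean(0)); print(atz("top",T((222,165),[(254,64),(160,56),(149,240),(245,246)]),.06))
f=atz("top",T((222,165),[(134,36),(286,47),(272,284),(116,273)]),.01);print("foot",f,f.mean(0))
sc=atz("top",T((222,165),[(146,50),(267,59),(254,268),(131,260)]),.01);print("screws",sc.mean(0))
ss=atz("side",S((220,155),[(501,117),(479,204),(697,235),(708,145)]),.01);print("screws side",ss.mean(0))
for nm,q in(("top",sc),("foot",f)):
    a=q[0]-q[3];b=q[1]-q[2];print(nm,np.degrees(np.arctan2(a[1],a[0])),np.degrees(np.arctan2(b[1],b[0])))
a=ss[1]-ss[2];b=ss[0]-ss[3];print(np.degrees(np.arctan2(a[1],a[0])),np.degrees(np.arctan2(b[1],b[0])))
# depth rects
for n,bx,lo,hi in(("top",(245,168,300,242),.052,.07),("side",(225,160,315,225),.052,.07),("top",(380,165,430,225),.012,.07)):
    d=np.load(f"pics/{n}0.npy");P=cloud(n,d,*bx);P=P[(P[:,2]>lo)&(P[:,2]<hi)];r=cv2.minAreaRect((P[:,:2]*1000).astype(np.float32));print(n,r,np.median(P,0))
# tube mask
for n,bx in(("top",(125,165,185,245)),("side",(210,275,310,335))):
    p=cv2.imread(f"pics/{n}0.png");x0,y0,x1,y1=bx;h=cv2.cvtColor(p[y0:y1,x0:x1],cv2.COLOR_BGR2HSV);m=((h[...,1]<70)&(h[...,2]>120)).astype(np.uint8)
    k,l,st,c=cv2.connectedComponentsWithStats(m);i=1+st[1:,4].argmax();print(n,st[i],c[i]+[x0,y0])
    v,u=np.nonzero(l==i);r=cv2.minAreaRect(np.c_[u+x0,v+y0].astype(np.float32));print(r);bp=cv2.boxPoints(r);np.save(f"pics/tb_{n}.npy",bp)
    d=np.load(f"pics/{n}0.npy");print(np.percentile(cloud(n,d,*bx)[:,2],99))
E
```

```text
stand
 [[ 0.581  -0.0331  0.0537  0.0002]
 [ 0.5841  0.0234  0.0552  0.0032]
 [ 0.4743  0.0302  0.0597  0.0021]
 [ 0.4706 -0.0267  0.056   0.0026]] [ 0.5275 -0.0015  0.0561  0.002 ]
[[ 0.5802 -0.0327  0.06  ]
 [ 0.585   0.0234  0.06  ]
 [ 0.4753  0.0301  0.06  ]
 [ 0.4717 -0.0266  0.06  ]]
foot [[ 0.6048  0.0392  0.01  ]
 [ 0.5978 -0.0557  0.01  ]
 [ 0.4504 -0.0457  0.01  ]
 [ 0.4573  0.0503  0.01  ]] [ 0.5276 -0.003   0.01  ]
screws [ 0.5279 -0.0014  0.01  ]
screws side [0.5261 0.0002 0.01  ]
top -4.078759174738892 -3.965775051951351
foot -4.2900354104081755 -3.8495214401347946
-4.040288536140489 -4.025481322776962
top ((528.3753662109375, -0.20023345947265625), (55.99312210083008, 110.36444091796875), 86.14561462402344) [ 0.5268 -0.0009  0.0606]
side ((525.71435546875, 1.2232627868652344), (61.13072204589844, 109.98248291015625), 85.90997314453125) [0.525  0.0064 0.0603]
top ((549.1639404296875, -326.27325439453125), (112.07719421386719, 59.025516510009766), 15.564966201782227) [ 0.5486 -0.3241  0.0284]
top [  9   9  28  62 804] [148.0734 204.6244]
((148.65011596679688, 204.57687377929688), (15.265029907226562, 62.874019622802734), 15.018359184265137)
0.06600417485092983
side [   8    9   84   43 1542] [259.8256 304.166 ]
((259.1639709472656, 304.9299621582031), (85.68141174316406, 24.344371795654297), 17.78388786315918)
0.0649567567018349
```

```bash
cat >> h.py <<'E'
def hull(n,P,sc=4,shape=(384,512)):
    m=np.zeros((shape[0]*sc,shape[1]*sc),np.uint8);q=(proj(n,P)+.5)*sc
    cv2.fillConvexPoly(m,cv2.convexHull(q.astype(np.int32)),1);return m
def box(x0,x1,y0,y1,z0,z1): return np.array([(x,y,z) for x in(x0,x1) for y in(y0,y1) for z in(z0,z1)])
cheek=[]
yz=[[(-.028,0),(-.028,.052),(-.022,.052),(0,.030),(0,0)],[(.028,0),(.028,.052),(.022,.052),(0,.030),(0,0)]]
VP=[box(-.055,.055,-.028,.028,0,.024)]+[np.array([(x,y,z) for x in xx for y,z in p]) for xx in((-.055,-.030),(.030,.055)) for p in yz]
an=np.linspace(0,2*np.pi,33);TP=[np.array([(x,.016*np.cos(a),.016*np.sin(a)) for x in(-.075,.075) for a in an])]
def sil(n,parts,x,y,z,yaw):
    Rm=R.from_euler("z",yaw).as_matrix();m=0
    for p in parts: m=m|hull(n,p@Rm.T+[x,y,z])
    return m
from scipy.optimize import minimize
def fit(masks,parts,x0,freez=False):
    M={n:cv2.resize(m,None,fx=4,fy=4,interpolation=cv2.INTER_NEAREST) for n,m in masks.items()}
    def c(q):
        x,y,z,w=q*[.01,.01,.01,.1]+x0
        if freez: z=x0[2]
        return -sum((lambda s:(s&m).sum()/(s|m).sum())(sil(n,parts,x,y,z,w)) for n,m in M.items())
    r=minimize(c,np.zeros(4),method="Nelder-Mead",options=dict(initial_simplex=np.vstack([np.zeros(4),np.eye(4)*.8]),xatol=.005,fatol=1e-5,maxiter=250))
    return r.x*[.01,.01,.01,.1]+x0,-r.fun/len(M)
def mask(n,p,bx,f):
    x0,y0,x1,y1=bx;m=np.zeros(p.shape[:2],np.uint8);h=cv2.cvtColor(p[y0:y1,x0:x1],cv2.COLOR_BGR2HSV);m[y0:y1,x0:x1]=f(h)
    k,l,st,c=cv2.connectedComponentsWithStats(m);return (l==1+st[1:,4].argmax()).astype(np.uint8)
E
python3 - <<'E'
from h import *
np.set_printoptions(precision=4,suppress=True)
I={n:cv2.imread(f"pics/{n}0.png") for n in("top","side")}
fv=lambda h:(h[...,1]<75)&(h[...,2]>70)
ft=lambda h:(h[...,1]<70)&(h[...,2]>120)
mv={"top":mask("top",I["top"],(375,160,430,228),fv),"side":mask("side",I["side"],(240,95,300,140),fv)}
mt={"top":mask("top",I["top"],(125,165,185,245),ft),"side":mask("side",I["side"],(210,275,310,335),ft)}
for nm,m,p,x0 in(("v",mv,VP,[.549,-.326,0,.27]),("t",mt,TP,[.53,.25,.048,-.2])):
    for k in(m,{"top":m["top"]},{"side":m["side"]}):
        print(nm,list(k),*fit(k,p,np.array(x0),len(k)==1))
    for n in m: 
        o=I[n].copy();o[m[n]>0]=(0,0,255);y,x=np.nonzero(m[n]);crop(n,o,x.min()-8,y.min()-8,x.max()+8,y.max()+8,4,f"pics/m_{nm}_{n}.png")
ims=[cv2.resize(cv2.imread(f"pics/m_{a}_{b}.png"),(380,280)) for a in "vt" for b in("top","side")]
cv2.imwrite("pics/m.png",np.vstack([np.hstack(ims[:2]),np.hstack(ims[2:])]))
E
```

```text
v ['top', 'side'] [ 0.5481 -0.3278 -0.0008  0.2743] 0.9426425005631536
v ['top'] [ 0.5495 -0.3275  0.01    0.2879] 0.963335616077543
v ['side'] [ 0.5473 -0.3267  0.0076  0.2709] 0.9448658794087745
t ['top', 'side'] [ 0.5221  0.2989  0.047  -0.2455] 0.9261462069005094
t ['top'] [ 0.5236  0.2981  0.0361 -0.2446] 0.9251750291715286
t ['side'] [ 0.5212  0.3     0.0516 -0.2418] 0.9405944466171294
```

View pics/m.png

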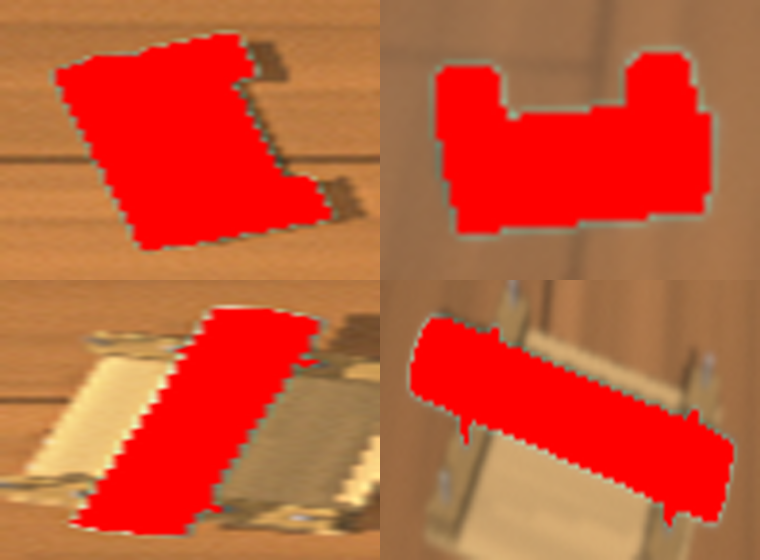

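V-rest is at (0.548,-0.327) with yaw about 15.8°, the stand at (0.528,-0.001) with yaw -4.0°, and the tube at (0.522,0.299), z≈0.047, yaw -14°. The two views agree within about 2 mm. Next is a helper that says how far to go.

```bash
cat > go.py <<'E'
import sys,numpy as np
from rig import read_state
from scipy.spatial.transform import Rotation as R
# usage: go.py x y z jawline_deg ; prints twist units then shift units (in axes after the twist)
x,y,z,a=map(float,sys.argv[1:5]);s=read_state();M=R.from_quat(s["tool_rot"]).as_matrix()
def ang(M): return np.degrees(np.arctan2(M[1,2],M[0,2]))
d=(a-ang(M)+90)%180-90            # about world z
tw=-d if M[2,0]<0 else d
M2=M@R.from_euler("x",tw,degrees=True).as_matrix()
sh=M2.T@(np.array([x,y,z])-s["ee_pos"])/.05
print("t",round(s["time"],2),"pos",s["ee_pos"].round(4),"toolx",M[:,0].round(4),"jaw",ang(M).round(2),"j6",s["joint_positions"][5].round(2),"F",s["ft_force"].round(2),"w",round(s["grip_width"],3))
print("twist units",round(tw/6,2),"-> jaw",ang(M2).round(1),"| shift units after twist",sh.round(3))
E
python3 go.py .548 -.327 .30 105.8
```

```text
t 0.1 pos [ 0.2714 -0.6178  0.4035] toolx [-5.0e-04  2.1e-03 -1.0e+00] jaw -66.29 j6 -0.15 F [ 0.34 -0.75 -0.54] w 1.001
twist units 1.32 -> jaw -74.2 | shift units after twist [ 2.079  6.907 -4.085]
```

```bash
python3 -m creep '[[0,0,0,0.66,0],[0,0,0,0.66,0],[0,0.4,-0.25,0,0],[0,0.6,-0.35,0,0],[0.1,0.6,-0.35,0,0]]' 40; python3 -m creep '[[0.2,0.6,-0.35,0,0],[0.2,0.6,-0.35,0,0],[0.2,0.6,-0.35,0,0],[0.2,0.6,-0.35,0,0],[0.2,0.6,-0.35,0,0]]'; python3 -m creep '[[0.2,0.6,-0.35,0,0],[0.2,0.6,-0.35,0,0],[0.2,0.6,-0.35,0,0],[0.1,0.3,-0.2,0,0],[0,0,0,0,0]]';python3 go.py .548 -.327 .30 105.8
```

```text
time: 0.6
ee_pos: [0.3357, -0.5501, 0.3997]
tool_rot: [0.427, 0.563, -0.427, 0.564]
ft_force: [-0.1, 0.9, 0.8]
grip_width: 0.994
time: 1.1
ee_pos: [0.4567, -0.4242, 0.3488]
tool_rot: [0.427, 0.564, -0.427, 0.564]
ft_force: [0.2, -0.2, 0.1]
grip_width: 1.0
time: 1.6
ee_pos: [0.5408, -0.3349, 0.3132]
tool_rot: [0.426, 0.566, -0.426, 0.564]
ft_force: [-1.3, 0.2, -0.4]
grip_width: 0.997
t 1.6 pos [ 0.5408 -0.3349  0.3132] toolx [-0.0022  0.0019 -1.    ] jaw -74.03 j6 0.58 F [-1.3   0.24 -0.37] w 0.997
twist units 0.03 -> jaw -74.2 | shift units after twist [ 0.264  0.182 -0.113]
```

```bash
python3 -m creep '[[0.3,0.18,-0.11,0,0],[0.5,0,0,0,0],[0.5,0,0,0,0],[0.4,0,0,0,0],[0.2,0,0,0,0]]'; python3 - <<'E'
from h import *
for n in("top","side"):
    p,d=snapshot(n);cv2.imwrite(f"pics/{n}1.png",p[:,:,::-1])
t=cv2.imread("pics/top1.png");s=cv2.imread("pics/side1.png")
cv2.imwrite("pics/a1.png",np.hstack([cv2.resize(t[140:240,350:450],None,fx=4,fy=4),cv2.resize(s[60:160,220:320],None,fx=4,fy=4)]))
E
python3 go.py .548 -.327 .18 105.8
```

```text
time: 2.1
ee_pos: [0.5459, -0.3295, 0.2168]
tool_rot: [0.427, 0.565, -0.427, 0.562]
ft_force: [0.1, 0.3, -1.0]
grip_width: 1.002
t 2.2 pos [ 0.5462 -0.3294  0.2175] toolx [-0.003   0.0023 -1.    ] jaw -74.29 j6 0.6 F [ 0.69 -0.43 -0.37] w 0.998
twist units -0.02 -> jaw -74.2 | shift units after twist [ 0.751  0.05  -0.033]
```

View pics/a1.png

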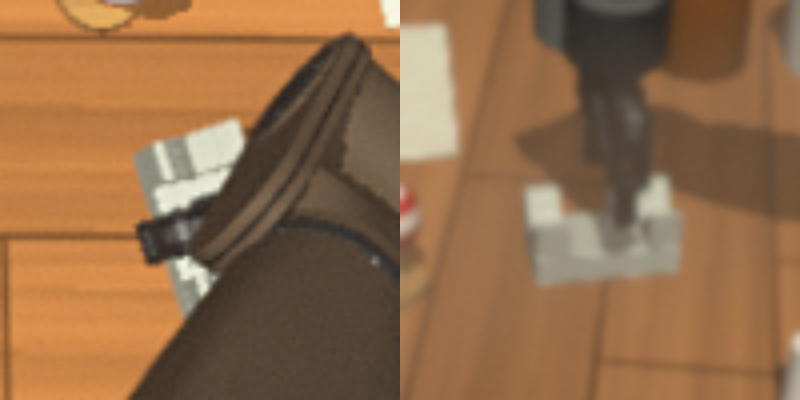

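The fingers straddle the V-rest in the gap between the cheeks (side crop: finger at (620,220), cheeks at (545,220) and (655,215)). Descending.

```bash
python3 -m creep '[[0.25,0.05,-0.03,0,0],[0.2,0,0,0,0],[0.2,0,0,0,0],[0.1,0,0,0,0],[0,0,0,0,0]]'; python3 go.py .548 -.327 .18 105.8;  python3 -m creep '[[0,0,0,0,0.2],[0,0,0,0,0.3],[0,0,0,0,0.4],[0,0,0,0,0.5],[0,0,0,0,0.6]]' 40;python3 -m creep '[[0,0,0,0,0.6],[0,0,0,0,0.6],[0,0,0,0,0.6],[0,0,0,0,0.6],[0,0,0,0,0.6]]'
```

```text
time: 2.7
ee_pos: [0.5489, -0.3266, 0.181]
tool_rot: [0.427, 0.565, -0.427, 0.563]
ft_force: [-0.3, 0.5, 0.2]
grip_width: 0.999
t 2.7 pos [ 0.5489 -0.3266  0.181 ] toolx [-0.0017  0.0014 -1.    ] jaw -74.21 j6 0.6 F [-0.31  0.51  0.19] w 0.999
twist units -0.0 -> jaw -74.2 | shift units after twist [ 0.019 -0.019  0.003]
time: 3.2
ee_pos: [0.5495, -0.3269, 0.1831]
tool_rot: [0.427, 0.564, -0.426, 0.564]
ft_force: [-0.4, 1.9, 4.3]
grip_width: 0.64
time: 3.7
ee_pos: [0.5495, -0.327, 0.1831]
tool_rot: [0.427, 0.564, -0.426, 0.564]
ft_force: [-1.5, 1.5, 6.5]
grip_width: 0.641
```

Gripped at 0.64 opening (about 54 mm). The 6 N upward is consistent with the pads swinging forward as they close. Lifting.

```bash
python3 -m creep '[[-0.1,0,0,0,0.6],[-0.2,0,0,0,0.6],[-0.4,0,0,0,0.6],[-0.4,0,0,0,0.6],[0,0,0,0,0.6]]' 60; python3 - <<'E'
from h import *
for n in("top","side"):
    p,d=snapshot(n);cv2.imwrite(f"pics/{n}2.png",p[:,:,::-1])
t=cv2.imread("pics/top2.png");s=cv2.imread("pics/side2.png")
cv2.imwrite("pics/a2.png",np.hstack([cv2.resize(t[140:240,350:450],None,fx=4,fy=4),cv2.resize(s[60:160,220:320],None,fx=4,fy=4)]))
E
python3 go.py .5278 -.001 .30 86
```

```text
time: 4.2
ee_pos: [0.55, -0.3277, 0.2403]
tool_rot: [0.426, 0.562, -0.427, 0.566]
ft_force: [-0.2, -0.6, -4.0]
grip_width: 0.636
t 4.3 pos [ 0.549  -0.3269  0.2369] toolx [-1.e-04 -2.e-04 -1.e+00] jaw -74.21 j6 0.6 F [-0.07  0.62 -5.05] w 0.632
twist units 3.3 -> jaw -94.0 | shift units after twist [-1.263 -0.877 -6.472]
```

View pics/a2.png

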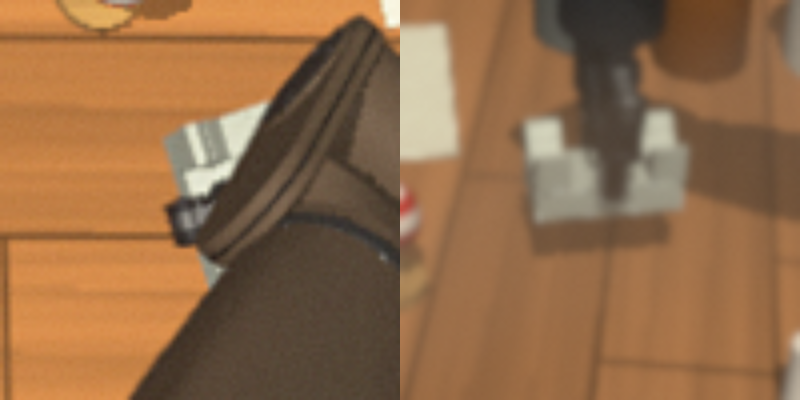

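Lifted and level, with the V-rest hanging in the fingers. I'll carry it over the stand.

```bash
python3 -m creep '[[-0.4,0,0,0.7,0.6],[-0.4,0,0,0.7,0.6],[-0.4,0,0,0.7,0.6],[-0.3,0,0,0.7,0.6],[-0.1,0,0,0.5,0.6]]'; python3 -m creep '[[0,0,-0.3,0,0.6],[0,-0.08,-0.5,0,0.6],[0,-0.08,-0.5,0,0.6],[0,-0.08,-0.5,0,0.6],[0,-0.08,-0.5,0,0.6]]'; python3 -m creep '[[0,-0.08,-0.5,0,0.6],[0,-0.08,-0.5,0,0.6],[0,-0.08,-0.5,0,0.6],[0,-0.08,-0.5,0,0.6],[0,-0.08,-0.5,0,0.6]]';python3 -m creep '[[0,-0.08,-0.5,0,0.6],[0,-0.08,-0.5,0,0.6],[0,0,-0.4,0,0.6],[0,0,-0.27,0,0.6],[0,0,0,0,0.6]]'; python3 go.py .5278 -.001 .28 86
```

```text
time: 4.8
ee_pos: [0.5492, -0.327, 0.3173]
tool_rot: [-0.518, -0.481, 0.518, -0.482]
ft_force: [0.8, -0.5, -5.3]
grip_width: 0.637
time: 5.3
ee_pos: [0.5404, -0.2089, 0.3146]
tool_rot: [-0.517, -0.484, 0.517, -0.481]
ft_force: [-0.3, -0.9, -4.1]
grip_width: 0.639
time: 5.8
ee_pos: [0.5289, -0.0829, 0.3149]
tool_rot: [-0.516, -0.484, 0.517, -0.481]
ft_force: [0.9, -0.3, -4.7]
grip_width: 0.637
time: 6.3
ee_pos: [0.5272, 0.0007, 0.3157]
tool_rot: [-0.516, -0.484, 0.517, -0.482]
ft_force: [0.2, 0.1, -4.3]
grip_width: 0.634
t 6.3 pos [0.5272 0.0007 0.3157] toolx [-2.8e-03  9.0e-04 -1.0e+00] jaw -93.84 j6 1.45 F [ 0.25  0.1  -4.26] w 0.634
twist units 0.03 -> jaw -94.0 | shift units after twist [0.714 0.016 0.034]
```

```bash
python3 -m creep '[[0.3,0,0.03,0,0.6],[0.4,0,0,0,0.6],[0.3,0,0,0,0.6],[0.15,0,0,0,0.6],[0,0,0,0,0.6]]'; python3 - <<'E'
from h import *
for n in("top","side"):
    p,d=snapshot(n);cv2.imwrite(f"pics/{n}3.png",p[:,:,::-1])
t=cv2.imread("pics/top3.png");s=cv2.imread("pics/side3.png")
cv2.imwrite("pics/a3.png",np.hstack([cv2.resize(t[150:250,220:320],None,fx=4,fy=4),cv2.resize(s[130:230,220:320],None,fx=4,fy=4)]))
E
python3 go.py .5278 -.001 .25 86
```

```text
time: 6.8
ee_pos: [0.5272, -0.0031, 0.2576]
tool_rot: [-0.516, -0.483, 0.518, -0.481]
ft_force: [0.5, 0.5, -4.5]
grip_width: 0.632
t 6.9 pos [ 0.5281 -0.003   0.2598] toolx [ 3.e-04 -1.e-04 -1.e+00] jaw -94.04 j6 1.44 F [ 0.31  1.07 -4.05] w 0.638
twist units -0.01 -> jaw -94.0 | shift units after twist [ 0.197 -0.009 -0.04 ]
```

View pics/a3.png

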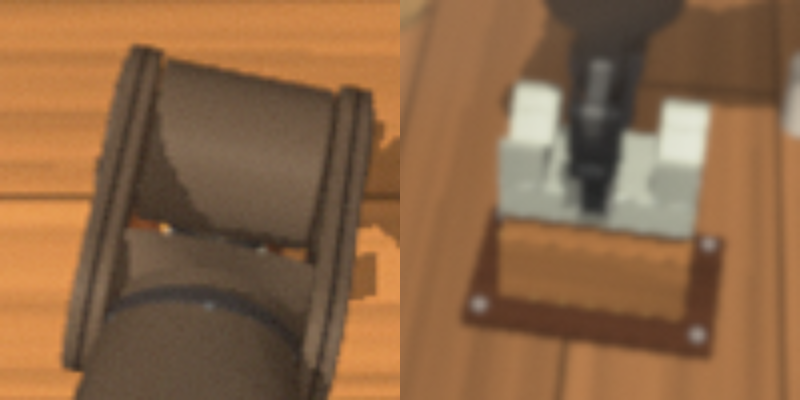

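Side crop: V-rest lower front corners at (498,217) and (695,238), block top front corners near (499,225) and (690,243). They nearly line up. I'll compare against the predicted corner projections.

```bash
python3 - <<'E'
from h import *
np.set_printoptions(precision=1,suppress=True)
s=read_state()
w=np.radians(-4);Rm=R.from_euler("z",w).as_matrix()
c=box(-.055,.055,.028,.028,0,0)[[4,0]]
for z in(.070,.074,.077,.080):
    q=proj("side",c@Rm.T+[.528,-.002,z]);print(z,(q-[220,130]+.375)*4+[400,0])
I=cv2.imread("pics/side3.png")
q=proj("side",c@Rm.T+[.528,-.001,.06]);print("stand",(q-[220,130]+.375)*4+[400,0])
E
```

```text
0.07 [[495.2 220.5]
 [686.5 246.4]]
0.074 [[495.1 215.5]
 [687.1 241.4]]
0.077 [[495.1 211.7]
 [687.6 237.7]]
0.08 [[495.1 208. ]
 [688.1 233.9]]
stand [[495.  234.1]
 [684.9 260. ]]
```

```bash
python3 -m creep '[[0.1,0.02,-0.04,0,0.6],[0.08,0,0,0,0.6],[0.06,0,0,0,0.6],[0,0,0,0,0.6],[0,0,0,0,0.6]]'; python3 -m creep '[[0.04,0,0,0,0.6],[0.04,0,0,0,0.6],[0,0,0,0,0.6],[0,0,0,0,0.6],[0,0,0,0,0.6]]'; python3 go.py .5285 -.001 .243 86
```

```text
time: 7.4
ee_pos: [0.529, -0.0007, 0.2477]
tool_rot: [-0.517, -0.482, 0.517, -0.482]
ft_force: [0.2, -0.6, -4.1]
grip_width: 0.637
time: 7.9
ee_pos: [0.529, -0.0007, 0.2438]
tool_rot: [-0.517, -0.482, 0.517, -0.482]
ft_force: [-0.5, -0.8, -4.4]
grip_width: 0.636
t 7.9 pos [ 0.529  -0.0007  0.2438] toolx [-0.  0. -1.] jaw -94.01 j6 1.45 F [-0.48 -0.77 -4.44] w 0.636
twist units -0.0 -> jaw -94.0 | shift units after twist [ 0.015 -0.009  0.006]
```

```bash
python3 -m creep '[[0.02,0,0,0,0.6],[0.02,0,0,0,0.6],[0,0,0,0,0.6],[0,0,0,0,0.6],[0,0,0,0,0.6]]'; python3 -m creep '[[0.02,0,0,0,0.6],[0,0,0,0,0.6],[0,0,0,0,0.6],[0,0,0,0,0.6],[0,0,0,0,0.6]]'
```

```text
time: 8.4
ee_pos: [0.5293, -0.0008, 0.2433]
tool_rot: [-0.517, -0.482, 0.517, -0.482]
ft_force: [-4.1, -0.0, 4.5]
grip_width: 0.638
time: 8.9
ee_pos: [0.5294, -0.0008, 0.2433]
tool_rot: [-0.517, -0.483, 0.517, -0.482]
ft_force: [-7.2, -0.6, 10.7]
grip_width: 0.632
```

Contact at z=0.2433 as predicted. I'll ease off and open.

```bash
python3 -m creep '[[-0.02,0,0,0,0.6],[-0.02,0,0,0,0.6],[0,0,0,0,0.6],[0,0,0,0,0.5],[0,0,0,0,0.4]]'; python3 -m creep '[[0,0,0,0,0.3],[0,0,0,0,0.2],[0,0,0,0,0.1],[0,0,0,0,0],[0,0,0,0,0]]'; python3 -m creep '[[-0.2,0,0,0,0],[-0.4,0,0,0,0],[-0.5,0,0,0,0],[-0.5,0,0,0,0],[-0.5,0,0,0,0]]';python3 -m creep '[[0,0,-0.5,0,0],[0,0,-0.5,0,0],[0,0,-0.5,0,0],[0,0,-0.5,0,0],[0,0,-0.5,0,0]]';python3 -m creep '[[0,0,-0.5,0,0],[0,0,-0.5,0,0],[0,0,-0.5,0,0],[0,0,-0.5,0,0],[0,0,-0.5,0,0]]';  python3 - <<'E'
from h import *
for n in("top","side"):
    p,d=snapshot(n);cv2.imwrite(f"pics/{n}4.png",p[:,:,::-1]);np.save(f"pics/{n}4.npy",d)
t=cv2.imread("pics/top4.png");s=cv2.imread("pics/side4.png")
cv2.imwrite("pics/a4.png",np.hstack([cv2.resize(t[150:250,220:320],None,fx=4,fy=4),cv2.resize(s[130:230,220:320],None,fx=4,fy=4)]))
E
python3 go.py .522 .299 .30 76
```

```text
time: 9.4
ee_pos: [0.5292, -0.0008, 0.2433]
tool_rot: [0.517, 0.482, -0.517, 0.482]
ft_force: [-4.6, -0.1, 5.4]
grip_width: 0.632
time: 9.9
ee_pos: [0.529, -0.0007, 0.2427]
tool_rot: [0.517, 0.482, -0.517, 0.482]
ft_force: [1.1, 1.0, -0.2]
grip_width: 1.004
time: 10.4
ee_pos: [0.5289, -0.0007, 0.3495]
tool_rot: [0.517, 0.482, -0.517, 0.482]
ft_force: [0.4, -1.5, 0.1]
grip_width: 0.999
time: 10.9
ee_pos: [0.5377, 0.125, 0.3487]
tool_rot: [0.518, 0.482, -0.517, 0.482]
ft_force: [0.5, -0.3, -0.0]
grip_width: 0.999
time: 11.4
ee_pos: [0.5464, 0.2497, 0.3486]
tool_rot: [0.517, 0.482, -0.517, 0.482]
ft_force: [-0.6, -0.4, -0.5]
grip_width: 1.0
t 11.5 pos [0.5463 0.2509 0.3486] toolx [ 0.0013  0.001  -1.    ] jaw -93.84 j6 1.9 F [ 0.61 -0.64 -0.21] w 1.0
twist units 1.69 -> jaw -104.0 | shift units after twist [ 0.973 -0.705 -0.815]
```

View pics/a4.png

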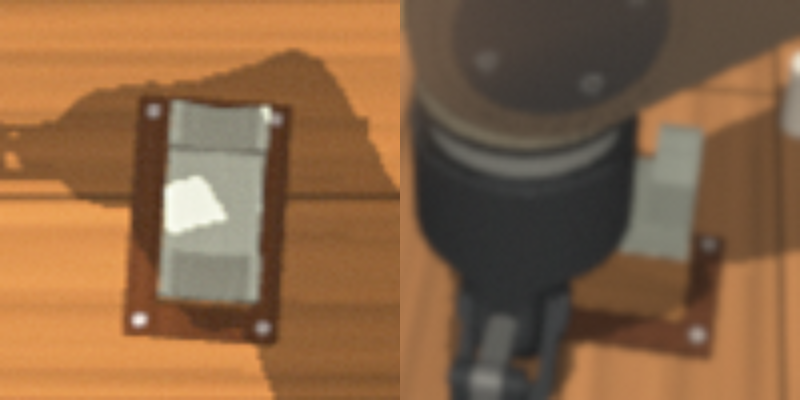

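The V-rest stands on the stand; in the overhead crop its outline runs (168,101),(270,107),(260,303),(157,297). Checking its position.

```bash
python3 - <<'E'
from h import *
np.set_printoptions(precision=4,suppress=True)
for z in(.112,.084):
    q=atz("top",[(220+u/4-.375,150+v/4-.375) for u,v in((168,101),(270,107),(260,299),(157,295))],z);print(q,q.mean(0))
I=cv2.imread("pics/top4.png")
m=mask("top",I,(250,165,300,235),lambda h:(h[...,1]<75)&(h[...,2]>70));y,x=np.nonzero(m);print(x.min(),x.max(),y.min(),y.max())
print(fit({"top":m},VP,np.array([.528,-.001,.06,-.07]),True))
P=cloud("top",np.load("pics/top4.npy"),250,165,300,235);P=P[P[:,2]>.075];print(cv2.minAreaRect((P[:,:2]*1000).astype(np.float32)),np.percentile(P[:,2],[50,95]))
E
```

```text
[[ 0.5863  0.0238  0.112 ]
 [ 0.5828 -0.0344  0.112 ]
 [ 0.4735 -0.0279  0.112 ]
 [ 0.4758  0.0301  0.112 ]] [ 0.5296 -0.0021  0.112 ]
[[ 0.5905  0.0236  0.084 ]
 [ 0.5869 -0.0361  0.084 ]
 [ 0.4748 -0.0295  0.084 ]
 [ 0.4772  0.0301  0.084 ]] [ 0.5323 -0.003   0.084 ]
260 290 175 225
(array([ 0.5306, -0.0027,  0.0647, -0.0647]), np.float64(0.9580342352291552))
((530.513916015625, -1.5572586059570312), (56.18310546875, 110.76782989501953), 86.0467529296875) [0.0881 0.1132]
```

V-rest vs stand: about 2 mm in x, 1 mm in y, and yaw equal, which is well within 6 mm. Now to the cylinder.

```bash
python3 -m creep '[[0,0,0,0.85,0],[0,0,0,0.84,0],[0,-0.35,-0.4,0,0],[0,-0.35,-0.4,0,0],[0.1,0,0,0,0]]';python3 go.py .522 .299 .30 76; python3 - <<'E'
from h import *
for n in("top","side"):
    p,d=snapshot(n);cv2.imwrite(f"pics/{n}5.png",p[:,:,::-1])
t=cv2.imread("pics/top5.png");s=cv2.imread("pics/side5.png")
cv2.imwrite("pics/a5.png",np.hstack([cv2.resize(t[150:250,100:200],None,fx=4,fy=4),cv2.resize(s[250:350,200:300],None,fx=4,fy=4)]))
E
```

```text
time: 12.0
ee_pos: [0.5215, 0.2972, 0.344]
tool_rot: [0.558, 0.435, -0.557, 0.435]
ft_force: [0.4, 0.4, -0.3]
grip_width: 1.0
t 12.0 pos [0.5215 0.2972 0.344 ] toolx [ 0.0016  0.001  -1.    ] jaw -104.02 j6 2.16 F [ 0.41  0.37 -0.34] w 1.0
twist units -0.0 -> jaw -104.0 | shift units after twist [ 0.88   0.    -0.036]
```

View pics/a5.png

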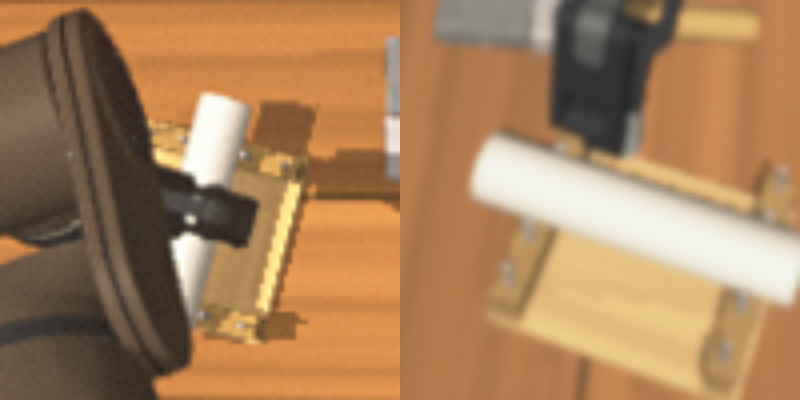

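Fingers are lined up over the tube's middle (top crop (210,210)). Descending in two calls.

```bash
python3 -m creep '[[0.3,0,-0.04,0,0],[0.4,0,0,0,0],[0.5,0,0,0,0],[0.4,0,0,0,0],[0.3,0,0,0,0]]';python3 -m creep '[[0.3,0,0,0,0],[0.3,0,0,0,0],[0.25,0,0,0,0],[0.1,0,0,0,0],[0,0,0,0,0]]';python3 go.py .522 .299 .20 76
```

```text
time: 12.6
ee_pos: [0.5226, 0.2968, 0.245]
tool_rot: [-0.557, -0.434, 0.559, -0.434]
ft_force: [-1.2, 0.5, 0.3]
grip_width: 1.001
time: 13.1
ee_pos: [0.5226, 0.2979, 0.1993]
tool_rot: [-0.557, -0.435, 0.558, -0.434]
ft_force: [-0.4, -0.1, -0.2]
grip_width: 0.996
t 13.1 pos [0.5226 0.2979 0.1993] toolx [-1.4e-03 -5.0e-04 -1.0e+00] jaw -104.14 j6 2.17 F [-0.42 -0.09 -0.16] w 0.996
twist units -0.02 -> jaw -104.0 | shift units after twist [-0.014 -0.017 -0.018]
```

```bash
python3 -m creep '[[0,0,0,0,0.2],[0,0,0,0,0.35],[0,0,0,0,0.45],[0,0,0,0,0.55],[0,0,0,0,0.62]]' 25;python3 -m creep '[[0,0,0,0,0.7],[0,0,0,0,0.8],[0,0,0,0,0.8],[0,0,0,0,0.8],[0,0,0,0,0.8]]'
```

```text
time: 13.6
ee_pos: [0.5229, 0.298, 0.2006]
tool_rot: [0.558, 0.435, -0.558, 0.435]
ft_force: [0.8, -0.1, 0.2]
grip_width: 0.376
time: 14.1
ee_pos: [0.523, 0.298, 0.2007]
tool_rot: [0.558, 0.435, -0.558, 0.435]
ft_force: [-1.8, -0.3, 3.8]
grip_width: 0.366
```

```bash
python3 -m creep '[[-0.1,0,0,0,0.8],[-0.2,0,0,0,0.8],[-0.4,0,0,0,0.8],[-0.4,0,0,0,0.8],[-0.4,0,0,0,0.8]]' 30; python3 -m creep '[[-0.4,0,0,0,0.8],[-0.4,0,0,0,0.8],[-0.4,0,0,0,0.8],[-0.2,0,0,0,0.8],[0,0,0,0,0.8]]';python3 go.py .530 -.0015 .34 86; python3 - <<'E'
from h import *
for n in("top","side"):
    p,d=snapshot(n);cv2.imwrite(f"pics/{n}6.png",p[:,:,::-1])
t=cv2.imread("pics/top6.png");s=cv2.imread("pics/side6.png")
cv2.imwrite("pics/a6.png",np.hstack([cv2.resize(t[150:250,100:200],None,fx=4,fy=4),cv2.resize(s[200:350,150:300],(400,400))]))
E
```

```text
time: 14.6
ee_pos: [0.5226, 0.2978, 0.276]
tool_rot: [-0.558, -0.435, 0.558, -0.435]
ft_force: [-0.5, 0.7, -1.2]
grip_width: 0.367
time: 15.1
ee_pos: [0.5231, 0.298, 0.3473]
tool_rot: [0.559, 0.434, -0.557, 0.435]
ft_force: [0.2, 0.5, -1.2]
grip_width: 0.367
t 15.1 pos [0.5231 0.298  0.3473] toolx [ 0.0035  0.0011 -1.    ] jaw -104.15 j6 2.17 F [ 0.19  0.47 -1.22] w 0.367
twist units -1.69 -> jaw -94.0 | shift units after twist [0.14  0.555 5.966]
```

View pics/a6.png

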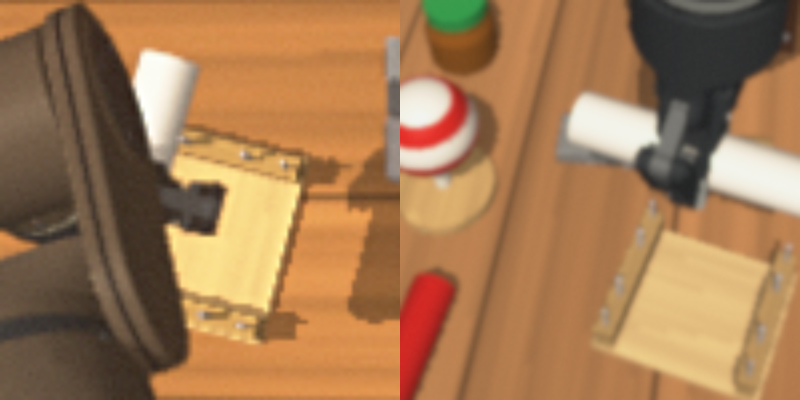

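The tube is out of the rack, held level at mid-length. Carrying it to the V-rest.

```bash
python3 -m creep '[[0,0,0,-0.85,0.8],[0,0,0,-0.84,0.8],[0,0.05,0.3,0,0.8],[0,0.05,0.5,0,0.8],[0,0.05,0.5,0,0.8]]'; python3 -m creep '[[0,0.05,0.5,0,0.8],[0,0.05,0.5,0,0.8],[0,0.05,0.5,0,0.8],[0,0.05,0.5,0,0.8],[0,0.05,0.5,0,0.8]]'; python3 -m creep '[[0,0.05,0.5,0,0.8],[0,0.05,0.5,0,0.8],[0,0.05,0.5,0,0.8],[0,0,0.5,0,0.8],[0,0,0.15,0,0.8]]';python3 go.py .530 -.0015 .295 86
```

```text
time: 15.7
ee_pos: [0.5254, 0.2312, 0.3438]
tool_rot: [-0.517, -0.482, 0.518, -0.482]
ft_force: [-1.0, 0.3, -0.9]
grip_width: 0.367
time: 16.2
ee_pos: [0.5289, 0.1051, 0.344]
tool_rot: [-0.517, -0.482, 0.518, -0.481]
ft_force: [0.9, -0.0, -1.1]
grip_width: 0.361
time: 16.7
ee_pos: [0.5288, -0.0033, 0.3442]
tool_rot: [-0.518, -0.481, 0.519, -0.481]
ft_force: [0.0, 0.6, -0.7]
grip_width: 0.363
t 16.7 pos [ 0.5288 -0.0033  0.3442] toolx [-2.e-03 -4.e-04 -1.e+00] jaw -94.27 j6 1.45 F [ 0.04  0.58 -0.75] w 0.363
twist units -0.05 -> jaw -94.0 | shift units after twist [ 0.983  0.024 -0.037]
```

```bash
python3 -m creep '[[0.3,0.02,-0.04,-0.04,0.8],[0.3,0,0,0,0.8],[0.3,0,0,0,0.8],[0.25,0,0,0,0.8],[0.15,0,0,0,0.8]]'; python3 -m creep '[[0.06,0,0,0,0.8],[0,0,0,0,0.8],[0,0,0,0,0.8],[0,0,0,0,0.8],[0,0,0,0,0.8]]';python3 go.py .530 -.0015 .2655 86;python3 - <<'E'
from h import *
for n in("top","side"):
    p,d=snapshot(n);cv2.imwrite(f"pics/{n}7.png",p[:,:,::-1])
t=cv2.imread("pics/top7.png");s=cv2.imread("pics/side7.png")
cv2.imwrite("pics/a7.png",np.hstack([cv2.resize(t[150:250,220:320],None,fx=4,fy=4),cv2.resize(s[110:210,220:320],None,fx=4,fy=4)]))
E
```

```text
time: 17.2
ee_pos: [0.5299, 0.0019, 0.2777]
tool_rot: [-0.515, -0.485, 0.517, -0.482]
ft_force: [-0.4, -0.0, -1.0]
grip_width: 0.368
time: 17.7
ee_pos: [0.5308, 0.0011, 0.2779]
tool_rot: [0.516, 0.483, -0.516, 0.484]
ft_force: [-0.3, 0.1, -0.6]
grip_width: 0.366
t 17.7 pos [0.5308 0.0011 0.2779] toolx [ 1.3e-03 -2.0e-04 -1.0e+00] jaw -93.77 j6 1.45 F [-0.31  0.06 -0.6 ] w 0.366
twist units 0.04 -> jaw -94.0 | shift units after twist [ 0.249 -0.012  0.053]
```

View pics/a7.png

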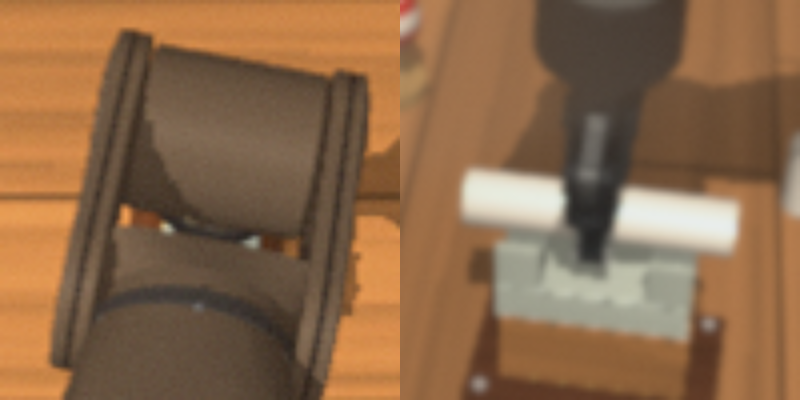

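The tube is over the groove and lined up: ends at (462,200) and (738,230), centre about 600 against the V-rest's 594. Lowering slowly.

```bash
python3 -m creep '[[0.08,0,0.05,0,0.8],[0.06,0,0,0,0.8],[0.04,0,0,0,0.8],[0,0,0,0,0.8],[0,0,0,0,0.8]]'; python3 -m creep '[[0.03,0,0,0,0.8],[0,0,0,0,0.8],[0,0,0,0,0.8],[0,0,0,0,0.8],[0,0,0,0,0.8]]';python3 go.py .530 -.0015 .2655 86
```

```text
time: 18.3
ee_pos: [0.5304, -0.0013, 0.2681]
tool_rot: [-0.516, -0.483, 0.516, -0.483]
ft_force: [0.9, -0.0, -1.1]
grip_width: 0.366
time: 18.8
ee_pos: [0.5304, -0.0013, 0.2668]
tool_rot: [0.516, 0.483, -0.516, 0.483]
ft_force: [-0.3, -0.4, -0.9]
grip_width: 0.367
t 18.8 pos [ 0.5304 -0.0013  0.2668] toolx [ 1.e-04 -0.e+00 -1.e+00] jaw -93.77 j6 1.44 F [-0.33 -0.45 -0.88] w 0.367
twist units 0.04 -> jaw -94.0 | shift units after twist [ 0.026 -0.008  0.004]
```

```bash
python3 -m creep '[[0.02,0,0,0,0.8],[0,0,0,0,0.8],[0,0,0,0,0.8],[0,0,0,0,0.8],[0,0,0,0,0.8]]'; python3 -m creep '[[0.02,0,0,0,0.8],[0,0,0,0,0.8],[0,0,0,0,0.8],[0,0,0,0,0.8],[0,0,0,0,0.8]]'
```

```text
time: 19.3
ee_pos: [0.5305, -0.0013, 0.2658]
tool_rot: [0.516, 0.483, -0.516, 0.483]
ft_force: [0.7, -0.1, 0.5]
grip_width: 0.361
time: 19.8
ee_pos: [0.5306, -0.0012, 0.2655]
tool_rot: [0.516, 0.483, -0.516, 0.483]
ft_force: [-2.9, 1.2, 5.0]
grip_width: 0.368
```

Contact. I'll let it settle by releasing, then push from above with shut fingers, which does not bias it to one face.

```bash
python3 -m creep '[[-0.02,0,0,0,0.8],[0,0,0,0,0.6],[0,0,0,0,0.5],[0,0,0,0,0.4],[0,0,0,0,0.3]]'; python3 -m creep '[[0,0,0,0,0.2],[0,0,0,0,0.2],[-0.2,0,0,0,0.2],[-0.4,0,0,0,0.2],[-0.4,0,0,0,0.2]]'; python3 -m creep '[[-0.3,0,0,0,0.2],[-0.1,0,0,0,0.3],[0,0,0,0,0.6],[0,0,0,0,1],[0,0,0,0,1]]';python3 -m creep '[[0,0,0,0,1],[0,0,0,0,1],[0,0,0,0,1],[0,0,0,0,1],[0,0,0,0,1]]';python3 go.py .530 -.0015 .3036 86;python3 - <<'E'
from h import *
for n in("top","side"):
    p,d=snapshot(n);cv2.imwrite(f"pics/{n}8.png",p[:,:,::-1])
t=cv2.imread("pics/top8.png");s=cv2.imread("pics/side8.png")
cv2.imwrite("pics/a8.png",np.hstack([cv2.resize(t[150:250,220:320],None,fx=4,fy=4),cv2.resize(s[110:210,220:320],None,fx=4,fy=4)]))
np.set_printoptions(precision=4,suppress=True)
m=mask("side",s,(225,140,320,185),lambda h:(h[...,1]<60)&(h[...,2]>150))
print(m.sum(),fit({"side":m},TP,np.array([.53,-.0015,.1126,-.07]),True))
E
```

```text
time: 20.3
ee_pos: [0.5304, -0.0014, 0.2655]
tool_rot: [-0.516, -0.483, 0.516, -0.483]
ft_force: [0.5, 0.3, -0.9]
grip_width: 0.698
time: 20.8
ee_pos: [0.5303, -0.0013, 0.3166]
tool_rot: [-0.516, -0.483, 0.516, -0.483]
ft_force: [-0.4, -0.3, -0.1]
grip_width: 0.8
time: 21.3
ee_pos: [0.53, -0.0013, 0.3345]
tool_rot: [-0.516, -0.484, 0.517, -0.483]
ft_force: [0.2, -0.8, -1.0]
grip_width: 0.195
time: 21.8
ee_pos: [0.5304, -0.0013, 0.3357]
tool_rot: [0.516, 0.483, -0.516, 0.483]
ft_force: [1.2, -0.2, -0.1]
grip_width: -0.002
t 21.8 pos [ 0.5304 -0.0013  0.3357] toolx [ 0.  0. -1.] jaw -93.77 j6 1.44 F [ 1.19 -0.22 -0.13] w -0.002
twist units 0.04 -> jaw -94.0 | shift units after twist [ 0.642 -0.008  0.004]
1378 (array([ 0.5284, -0.0007,  0.1139, -0.0732]), np.float64(0.6380059058537433))
```

View pics/a8.png

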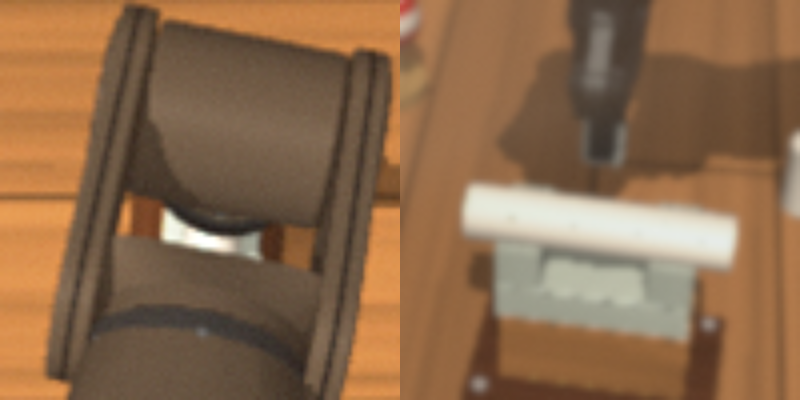

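The tube lies seated in the groove (side crop ends (462,210) and (738,240)), and the V-rest is still flush on the block. Pressing from above in small steps.

```bash
python3 -m creep '[[0.2,0,0,0,1],[0.2,0,0,0,1],[0.1,0,0,0,1],[0.05,0,0,0,1],[0,0,0,0,1]]'; python3 -m creep '[[0.04,0,0,0,1],[0,0,0,0,1],[0.02,0,0,0,1],[0,0,0,0,1],[0,0,0,0,1]]'
```

```text
time: 22.4
ee_pos: [0.5302, -0.0013, 0.3074]
tool_rot: [-0.516, -0.484, 0.516, -0.483]
ft_force: [0.4, -0.1, 0.4]
grip_width: -0.005
time: 22.9
ee_pos: [0.5304, -0.0013, 0.3054]
tool_rot: [0.516, 0.483, -0.516, 0.483]
ft_force: [0.1, 0.8, 0.9]
grip_width: -0.001
```

```bash
python3 -m creep '[[0.02,0,0,0,1],[0,0,0,0,1],[0,0,0,0,1],[0,0,0,0,1],[0,0,0,0,1]]'
```

```text
time: 23.4
ee_pos: [0.5304, -0.0013, 0.3042]
tool_rot: [0.516, 0.483, -0.516, 0.483]
ft_force: [-0.2, 0.1, 0.4]
grip_width: -0.002
```

```bash
python3 -m creep '[[0.02,0,0,0,1],[0,0,0,0,1],[0.02,0,0,0,1],[0,0,0,0,1],[0,0,0,0,1]]'
```

```text
time: 23.9
ee_pos: [0.5304, -0.0013, 0.3022]
tool_rot: [-0.516, -0.483, 0.516, -0.483]
ft_force: [-0.0, 0.2, -0.3]
grip_width: -0.003
```

```bash
python3 -m creep '[[0.02,0,0,0,1],[0,0,0,0,1],[0,0,0,0,1],[0,0,0,0,1],[0,0,0,0,1]]'
```

```text
time: 24.4
ee_pos: [0.5305, -0.0013, 0.302]
tool_rot: [-0.516, -0.483, 0.516, -0.483]
ft_force: [-2.0, -0.3, 5.1]
grip_width: 0.002
```

```bash
python3 -m creep '[[0.02,0,0,0,1],[0,0,0,0,1],[0,0,0,0,1],[0,0,0,0,1],[0,0,0,0,1]]'
```

```text
time: 24.9
ee_pos: [0.5306, -0.0013, 0.3019]
tool_rot: [-0.516, -0.483, 0.516, -0.483]
ft_force: [-4.3, 0.4, 9.9]
grip_width: -0.0
```

About 10 N down, with some sideways force along the groove. I'll ease that off and check steadiness.

```bash
python3 -m creep '[[0,-0.01,0,0,1],[0,0,0,0,1],[0,0,0,0,1],[0,0,0,0,1],[0,0,0,0,1]]'; python3 -m creep '[[0,0,0,0,1],[0,0,0,0,1],[0,0,0,0,1],[0,0,0,0,1],[0,0,0,0,1]]'; python3 - <<'E'
from h import *
for n in("top","side"):
    p,d=snapshot(n);cv2.imwrite(f"pics/{n}9.png",p[:,:,::-1])
    print(read_state()["ft_force"])
t=cv2.imread("pics/top9.png");s=cv2.imread("pics/side9.png")
cv2.imwrite("pics/a9.png",np.hstack([cv2.resize(t[150:250,220:320],None,fx=4,fy=4),cv2.resize(s[110:210,220:320],None,fx=4,fy=4)]))
np.set_printoptions(precision=1,suppress=True)
w=np.radians(-4);Rm=R.from_euler("z",w).as_matrix()
for nm,P,c in(("tube top line ends",np.array([[.075,0,.016],[-.075,0,.016]]),[.5298,-.0015,.1126]),("vrest front bottom",np.array([[.055,.028,0],[-.055,.028,0]]),[.5298,-.0015,.06])):
    print(nm,(proj("side",P@Rm.T+c)-[220,110]+.375)*4+[400,0])
E
```

```text
time: 25.4
ee_pos: [0.5303, -0.0013, 0.3019]
tool_rot: [0.516, 0.483, -0.516, 0.484]
ft_force: [-3.3, 0.5, 8.3]
grip_width: -0.0
time: 25.9
ee_pos: [0.5303, -0.0013, 0.3019]
tool_rot: [0.516, 0.483, -0.516, 0.484]
ft_force: [-4.2, 1.6, 8.0]
grip_width: -0.0
[-2.61163668 -0.05922751  9.11568418]
[-2.33110905  0.29794927  8.87076696]
tube top line ends [[466.1 187. ]
 [733.9 221. ]]
vrest front bottom [[492.  313.2]
 [681.8 339.1]]
```

View pics/a9.png

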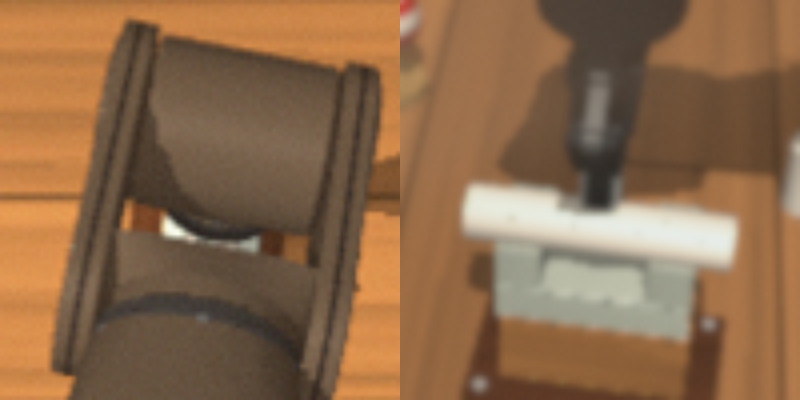

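Still seated and steady: fingertip on the middle of the tube (600,195), about 9 N down, sideways across the groove about 0. Handing in.

```bash
python3 -c "
from rig import *
print(finish_job());print(read_state()['ft_force'])"
```

```text
the job is handed in; nothing more can be done
None
the job is handed in; nothing more can be done
```

The job is handed in at about 26 s of the 72 s allowed. The V-rest is on the stand and let go, and the white cylinder is lying in its groove, held pressed down by the shut fingertips. No verdict came back.

- **V-rest on the stand:** the overhead view put it about 2 mm from the stand's centre along x and 1–1.5 mm across, with the same yaw as the stand. The side view suggested about 1.5 mm the other way along x. That difference is about the cameras' 2 mm calibration error, and both are within the 6 mm limit.
- **Cylinder:** it was lifted clear of the rack, laid in the groove and let go so it settled onto both faces by itself. From the side picture it is centred along the groove within about 4 mm (15 mm allowed). The finger contact height (TCP 0.302 m, 0.3016 m predicted) agrees with it being fully seated.
- **Press:** the wrist last read about 9 N down and almost nothing across the groove. A sideways force of 2–4 N along the groove remained that I could not fully ease off, but nothing was seen to slide.
- **Not measured:** I had no direct reading of the force on each V face; both bearing is inferred from the seating height and the small force across the groove. An automatic outline fit of the seated tube matched poorly (0.64 overlap), so I did not rely on it. I did not re-measure the bystanders at the end; the arm never went near them and no unexpected force showed.

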